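# Set out the potting place on the camp table

## Task

Set out the potting place: put the saucer midway between the tower of pots and the round tin and stand the loose pot upright in it, stand the mason jar upright on the middle of the kneeling block, and lay the hand fork flat along the block's front (its long side facing the robot), parallel to it, centred on it, with about 2 cm between the fork's head and the block. Never tip the glass jar, and leave the mug and the brush where they are.

Things in the scene. Friction and masses are not known exactly. Their poses are not given: they have to be found in the camera images.
- saucer: Loose terracotta saucer, a round shallow dish standing mouth up: 66 mm outside diameter at the rim (64 at the foot), 14 mm high, wall 3 mm, inner floor 4 mm above its underside and about 58 mm wide. 60 g. Origin at the centre of the underside, z up.
- pot: Loose small brown plastic plant pot, empty, standing mouth up: foot 44 mm across, tapering out to 52 mm at 40 mm height, then an upright rim band 62 mm across from 40 to 56 mm height (the place to grip it from above); wall 3 mm. 40 g. The only pot of its kind that stands by itself. Origin at the centre of the underside, z up.
- jar: Loose glass mason jar with a closed steel lid, a few wooden labels inside: upright glass body 62 mm across from the table to 76 mm height, shoulder, then the lid 57 mm across from 90 to 108 mm height (the top). About 280 g. Origin at the centre of the underside, z up.
- fork: Loose hand fork lying flat, 220 mm long: wooden handle 24 mm wide and 24 mm high, then a thin steel neck and a steel head 48 mm wide with three tines, 5 to 7 mm high. About 180 g. Origin at mid length on the underside; x runs along the fork towards the tines (110 mm from the origin), the handle reaches from x = -110 mm to 0; it balances at about x = -13 mm, so grip the handle 15 to 30 mm behind the origin. z up.
- block: Teal hard kneeling block, a flat slab with rounded edges, fixed to the table: 100 mm (its x) by 220 mm (its y, the long way) by 35 mm high. Origin at the centre of the underside, z up; its -x side is the front, the long side facing the robot.
- tower: Tower of five nested brown plastic pots turned upside down, fixed: 62 mm across over the rims, 120 mm high, its top 44 mm across. Origin at the centre of its foot, z up; its y axis runs along the line through the tower and the tin. It may be the left or the right one of the two.
- tin: Round grey metal tin with a lid, closed, fixed: 72 mm across, 70 mm high. Origin at the centre of its foot, z up. It stands 320 mm from the tower, centre to centre, behind the block as the robot sees it.
- mug: Bystander: steel mug standing at the left, 76 mm across, 75 mm high, with a handle; loose. To be left where it is. Origin at the centre of the underside.
- brush: Bystander: hand brush lying at the right edge of the working area; loose. To be left where it is. Origin on its underside.

How it is judged (in metres and radians):
At the end, for the whole second after the job is handed in: Flat saucer within 15 mm of midway between tower and tin; pot upright in it, centres within 12 mm; jar upright on the block within 15 mm of its middle; fork flat, 0.14 rad from parallel, centred to 15 mm, head 0 to 40 mm off the block's front; all released and at rest (x of saucer in the frame of tower between -0.015 and 0.015 m and horizontal distance between saucer and tower below 0.175 m and horizontal distance between saucer and tin below 0.175 m and height (world z) of each of saucer, fork below 0.006 m and angle between each of saucer, pot, jar's own z axis and vertical below 0.1 rad and horizontal distance between pot and saucer below 0.012 m and height (world z) of pot between 0.002 and 0.008 m and x of jar in the frame of block between -0.015 and 0.015 m and y of jar in the frame of block between -0.015 and 0.015 m and z of jar in the frame of block between 0.031 and 0.039 m and x of fork in the frame of block between -0.114 and -0.074 m and y of fork in the frame of block between -0.015 and 0.015 m and angle between the x axis of fork and the y axis of block, either way round below 0.14 rad and angle between fork's own z axis and vertical below 0.15 rad and linear speed of each of saucer, pot, jar, fork below 0.01 m/s); the robot touches nothing.
It fails at once if the glass jar is tipped over (more than about 30 degrees) (angle between jar's own z axis and vertical above 0.5 rad).
It fails at once if the mug is moved by more than 25 mm (distance of mug from where it was at the start of the episode above 0.025 m).
It fails at once if the brush is moved by more than 25 mm (distance of brush from where it was at the start of the episode above 0.025 m).
It also fails if it takes over 122 s, if anything falls off the work surface, if the arm or the gripper's body presses on something with over 40 N, if the wrist force passes 120 N, or if a joint passes its speed limit or range.

## Robot

A 7-joint arm with a two-finger parallel gripper is mounted at the origin on the work surface. World frame = base frame: x ahead of the robot, y to its left, z up, the work surface at z = 0. Lengths are in mm, angles in rad, forces in N, time in s.
With the tool pointing down it reaches from about 400 to 925 mm from the base axis. Payload 4.1 kg.
Tool frame: the origin (TCP) lies midway between the tips of the shut fingers; the grasp point (between the pads) lies 19 mm behind it; x points along the fingers, y is the direction in which the jaws open and shut, and the axes are right-handed (so a half turn about x gives the same grasp; the last joint's range is limited). The gripper opens to 85 mm and grips with 20 to 120 N. Pads are 22 mm wide; open, the fingers measure 114 mm over their backs; the gripper's body (76 mm by 85 mm) begins 54 mm behind the grasp point. The pads swing forward as they close: fully open they stand 13 mm farther back than shut.
Start: joints at [1.084, 0.398, 0.045, 1.537, -0.019, 1.207, -0.051], TCP at [245.838, -601.753, 231.347] pointing down, gripper open.
Joint ranges: [-2.82, 2.82], [-0.49, 2.23], [-1.37, 1.46], [0, 2.46], [-1.36, 4.5], [0.23, 2], [-2.94, 2.94]. Speed limits (rad/s): [2.57, 2.57, 3.14, 3.14, 3.14, 3.14, 3.14].

## Interface

Orientations are given as a 3x3 rotation matrix whose columns are the frame's x, y, z axes.
In Python, from bench import ctrl, command_gripper, ik, optics gives the robot as it stands. The module is installed in compiled form; this text tells all that it offers. Calls block until the motion is done:
- ctrl.goto(position, orientation): joint-space move of the TCP to a pose.
- ctrl.servo_line(position, max_speed=150, orientation=None, stop_force=None): straight line of the TCP; orientation=None keeps the orientation; max_speed is the mean speed in mm/s. With stop_force (N) it stops when the force on the tool has changed by that much, and returns True; else False.
- ctrl.set_joints(angles): joint-space move.
- command_gripper(opening, squeeze=None): opening from 0.0 (shut) to 1.0 (fully open); squeeze is the grip in N (None keeps the last); returns when the fingers have stopped.
- ctrl.dwell(seconds).
- ik(position, orientation): joint angles nearest the present ones, or None.
- ctrl.read_state(): the state.
- optics.snapshot(name): name is "scene" or "top" or "wrist"; returns (picture, depth): 400x640x3 uint8, red, green, blue; 400x640 float32, mm along the optical axis (not along the pixel's ray), 0 where there is no reading.
- optics.get_calibration(name): a dict with "vfov" (degrees; the focal length in pixels is half the picture's height over the tangent of half this angle, whatever the lens; pixels are square), "cx", "cy" (the principal point, pixels), "cam_to_world" (4x4, takes a point from camera to world coordinates). Camera axes: x right, y down, z forward; pixel columns grow to the right and rows downward; lengths in mm; the calibration is good to about 2 mm. A picture is of the moment at which its call begins: read the wrist's pose just before it. get_calibration takes no time and is no camera call; for the wrist camera it gives the pose at the moment of the call.
A pose or a line that the arm cannot do raises ctrl.PlanningError and nothing moves.
- ctrl.finish_job(): hands the job in, once; it reports no verdict.
The state is a dict: "t": time; "joint_pos": joint angles; "qvel": joint speeds; "effort": joint torques, N m; "eef_pos": TCP position; "tcp_rot": TCP orientation; "contact_force": force on the tool from outside, world axes, zero at the start; "wrist_torque": the same for the moment, N m; "width": opening from 0.0 (shut) to 1.0 (fully open).
Only numpy, scipy, OpenCV 4.12 (cv2) and the standard library are available. Lean on these libraries where they do the work, as an engineer would, in place of code of your own. Each camera call takes 0.05 s, during which the arm holds its last target. There are 200 camera calls.

## Working session

There is one attempt and no reset: what is moved stays moved. The work goes in short steps, each a Python script; the robot and the scene stay as the last script left them, time stands still between calls to the robot, and variables do not carry over. Pictures are saved under pics/ and viewed, about 12 in all and at most 16, crops included, and the job is handed in when it is done.

```bash
mkdir -p pics
cat > h.py <<'E'
import numpy as np, cv2
from bench import ctrl, command_gripper, ik, optics
def snap(name, fn=None):
    c=optics.get_calibration(name); p,d=optics.snapshot(name)
    if fn: cv2.imwrite('pics/'+fn, p[:,:,::-1])
    f=200/np.tan(np.radians(c['vfov'])/2); v,u=np.mgrid[0:400,0:640]
    P=np.stack([(u-c['cx'])*d/f,(v-c['cy'])*d/f,d,np.ones_like(d)],-1)@np.array(c['cam_to_world']).T
    P=P[...,:3]; P[d==0]=np.nan
    return p,d,P
def down(a):  # tool down, jaw (y) axis at angle a in the xy-plane
    x=np.array([0,0,-1.]); y=np.array([np.cos(a),np.sin(a),0]); return np.stack([x,y,np.cross(x,y)],1)
E
python3 - <<'E'
from h import *
s=ctrl.read_state(); print(s['t'],s['tcp_rot'],s['width'])
for n in ('top','scene'):
    p,d,P=snap(n,n+'1.png'); np.save(n+'P.npy',P); c=optics.get_calibration(n); print(n,c['vfov'],np.round(c['cam_to_world'],2).tolist(),(d==0).mean())
    print(np.round(P[200,320]),np.round(P[40,40]),np.round(P[360,600]))
E
```

```text
0.0 [[-8.45675611e-04  3.78275171e-01 -9.25692811e-01]
 [ 1.74550406e-03 -9.25691173e-01 -3.78276097e-01]
 [-9.99998119e-01 -1.93569943e-03  1.22553602e-04]] 1.0023326671062858
top 50.42921263374683 [[0.03, -0.98, 0.21, 255.57], [-1.0, -0.03, 0.0, -6.61], [0.0, -0.21, -0.98, 1451.94], [0.0, 0.0, 0.0, 1.0]] 0.00382421875
[nan nan nan] [1542. 1547. -678.] [  -21. -1309.  -558.]
scene 52.17876079140828 [[0.81, 0.36, -0.46, 1041.62], [0.58, -0.54, 0.61, -658.76], [-0.02, -0.76, -0.65, 697.2], [0.0, 0.0, 0.0, 1.0]] 0.003875
[577. -34.  36.] [-1277.   187.    27.] [1400.  520. -714.]
```

View pics/top1.png

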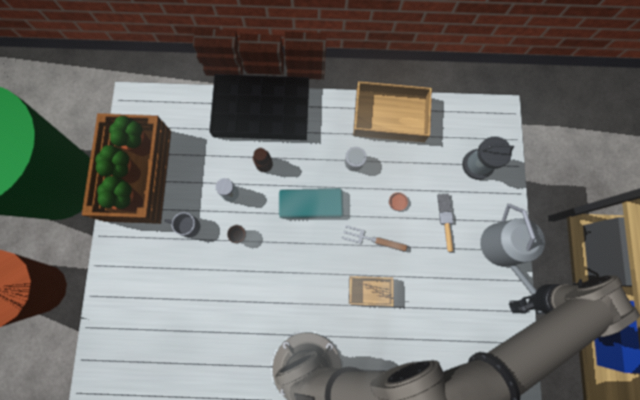

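View pics/scene1.png

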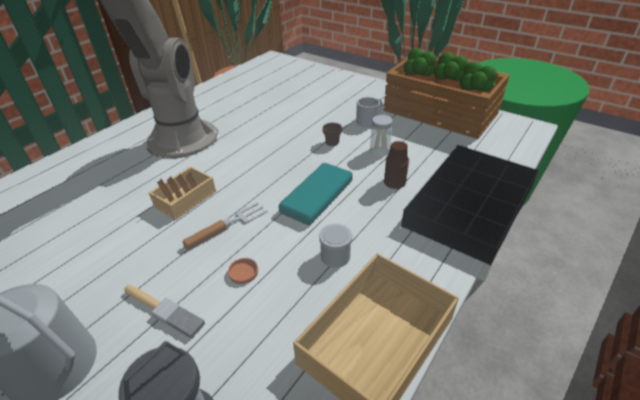

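The top view shows the tower at (262,160), tin (356,158), jar (226,187), mug (184,224), pot (237,233), block (311,203), saucer (399,202), fork around (378,241) with tines to the left, and brush (446,222). The scene view agrees. Next I'll get coordinates from depth.

Run:
```python
import numpy as np, cv2
T=np.load('topP.npy');S=np.load('sceneP.npy')
boxes={'tower':(250,145,276,176),'tin':(342,144,372,174),'jar':(214,174,240,204),'mug':(168,208,204,240),'pot':(226,222,248,246),'block':(274,184,348,222),'saucer':(386,190,412,214),'fork':(340,222,412,254)}
allS=S.reshape(-1,3)
tab=T[230:300:4,260:340:4].reshape(-1,3);print('table z',np.nanmedian(tab[:,2]), np.nanmedian(S[200:240,380:400,2]))
for k,(a,b,c,d) in boxes.items():
    p=T[b:d,a:c].reshape(-1,3); p=p[p[:,2]>(4 if k in('fork','saucer') else 12)]
    lo,hi=p[:,:2].min(0),p[:,:2].max(0)
    zt=np.percentile(p[:,2],97); q=p[p[:,2]>zt-6]
    m=((q[:,0].max()+q[:,0].min())/2,(q[:,1].max()+q[:,1].min())/2)
    s=allS[(allS[:,2]>(4 if k in('fork','saucer') else 12))&np.all((allS[:,:2]>lo-25)&(allS[:,:2]<hi+25),1)]
    zs=np.percentile(s[:,2],97) if len(s) else 0; r=s[s[:,2]>zs-6]
    out=[k,len(p),zt.round(),np.round(m),np.round(q[:,:2].mean(0)),'ext',np.round(np.ptp(q[:,:2],0))]
    if len(r): out+=['SC',len(r),zs.round(),np.round((r[:,:2].max(0)+r[:,:2].min(0))/2),np.round(r[:,:2].mean(0)),np.round(np.ptp(r[:,:2],0))]
    print(*out)
    if k in('fork','block'):
        for n,w in(('T',q if k=='block' else p),('S',s if k=='fork' else r)): print(n,cv2.minAreaRect(w[:,:2].astype(np.float32)))
```

```text
table z -0.053846443622660445 0.8418106727763188
tower 360 123.0 [676. 178.] [675. 178.] ext [44. 43.] SC 158 122.0 [676. 178.] [677. 176.] [44. 47.]
tin 402 76.0 [ 693. -140.] [ 693. -141.] ext [70. 68.] SC 630 74.0 [ 695. -140.] [ 696. -143.] [72. 72.]
jar 385 112.0 [565. 290.] [565. 291.] ext [55. 56.] SC 172 110.0 [566. 290.] [567. 288.] [56. 57.]
mug 358 77.0 [444. 420.] [446. 419.] ext [74. 74.] SC 100 77.0 [445. 420.] [446. 421.] [75. 79.]
pot 179 60.0 [419. 248.] [418. 251.] ext [60. 60.] SC 84 58.0 [419. 250.] [419. 248.] [62. 63.]
block 1851 40.0 [536.   7.] [535.   8.] ext [105. 217.] SC 1867 38.0 [538.   8.] [540.  -2.] [105. 220.]
T ((534.8425903320312, 6.143257141113281), (97.6822509765625, 214.11288452148438), 3.0703928470611572)
S ((536.978515625, 7.333518981933594), (97.39156341552734, 217.7698211669922), 2.993999481201172)
saucer 176 17.0 [ 555. -295.] [ 555. -296.] ext [63. 64.] SC 178 15.0 [ 556. -294.] [ 555. -295.] [65. 66.]
fork 488 27.0 [ 406. -264.] [ 407. -265.] ext [ 41. 112.] SC 39 33.0 [ 450. -195.] [ 485. -122.] [110. 243.]
T ((427.70977783203125, -219.74755859375), (243.70726013183594, 105.83384704589844), 89.94459533691406)
S ((436.2775573730469, -220.2100067138672), (305.67962646484375, 125.36194610595703), 84.04674530029297)
```

Both cameras agree to about 2 mm. I'll fit the fork axis and move the saucer now.

```bash
cat >> h.py <<'E'
UP=230
def pick(x,y,z,a,opening,squeeze,fast=True):
    command_gripper(opening)
    ctrl.goto([x,y,UP],down(a)); ctrl.servo_line([x,y,z+40],250)
    hit=ctrl.servo_line([x,y,z],80,stop_force=12)
    command_gripper(0.0,squeeze); s=ctrl.read_state()
    print('pick hit',hit,np.round(s['eef_pos']),'w',round(s['width'],3))
    ctrl.servo_line([x,y,z+25],80); ctrl.servo_line([x,y,UP],250)
    s=ctrl.read_state(); print('lifted w',round(s['width'],3),np.round(s['contact_force'],1),'t',s['t'])
def place(x,y,z,a,rel,stop=6):
    ctrl.goto([x,y,UP],down(a)); ctrl.servo_line([x,y,z+25],200)
    hit=ctrl.servo_line([x,y,z],30,stop_force=stop)
    s=ctrl.read_state(); print('place hit',hit,np.round(s['eef_pos'],1),np.round(s['contact_force'],1))
    command_gripper(rel); ctrl.servo_line([x,y,z+40],100); ctrl.servo_line([x,y,UP],300)
    print('t',ctrl.read_state()['t'])
E
python3 - <<'E'
from h import *
T=np.load('topP.npy'); p=T[222:254,340:412].reshape(-1,3); p=p[p[:,2]>15]
(c,w,a)=cv2.minAreaRect(p[:,:2].astype(np.float32)); print(c,w,a)
m,V=cv2.PCACompute(p[:,:2].astype(np.float32),None)[:2]; print('handle',m,V[0])
for z in (-3,230):
  for x,y,aa in((555.5,-294.5,np.arctan2(-294.5,555.5)),(685,19,0.03)): print(ik([x,y,z],down(aa)) is not None)
pick(555.5,-294.5,-3,np.arctan2(-294.5,555.5),1.0,30)
snap('wrist','w1.png')
E
```

```text
(410.4219970703125, -253.2587432861328) (138.23858642578125, 24.39356803894043) 76.2777099609375
handle [[ 407.1741  -263.08514]] [0.23343836 0.97237164]
True
True
True
True
pick hit False [ 556. -295.   -2.] w 0.743
lifted w 0.737 [ 0.   0.1 -1.1] t 5.275
```

View pics/w1.png

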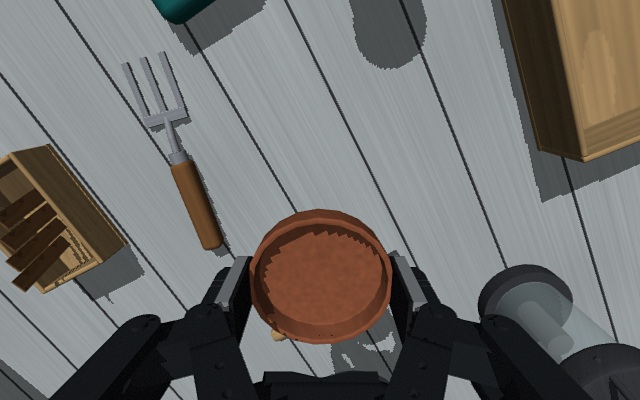

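The saucer is held between the pads, centred at about (320,278). Next I'll place it, then bring the pot over and check the spot from above before placing it.

Run:
```python
from h import *
place(685,19,-4,0.05,1.0)
pick(419,249,24,np.arctan2(249,419),1.0,30)
p,d,P=snap('top','t2.png')
w=P[130:185,270:340].reshape(-1,3); w=w[(w[:,2]>5)&(w[:,2]<40)&(w[:,0]>630)]
print(len(w),(w.max(0)+w.min(0))/2,w.mean(0),np.ptp(w,axis=0))
cv2.imwrite('pics/t2c.png',cv2.resize(p[100:280,160:460,::-1],None,fx=2.5,fy=2.5))
```

```text
place hit True [684.5  18.9  -2. ] [-0.9  0.1  4.2]
t 10.2167
pick hit False [419. 249.  25.] w 0.721
lifted w 0.721 [-0.2 -0.6 -0.8] t 14.9167
437 [719.61309674  34.55018032  22.13103014] [730.6111454   49.98363274  12.41083642] [177.96578053 249.05675717  34.24831771]
```

View pics/t2c.png

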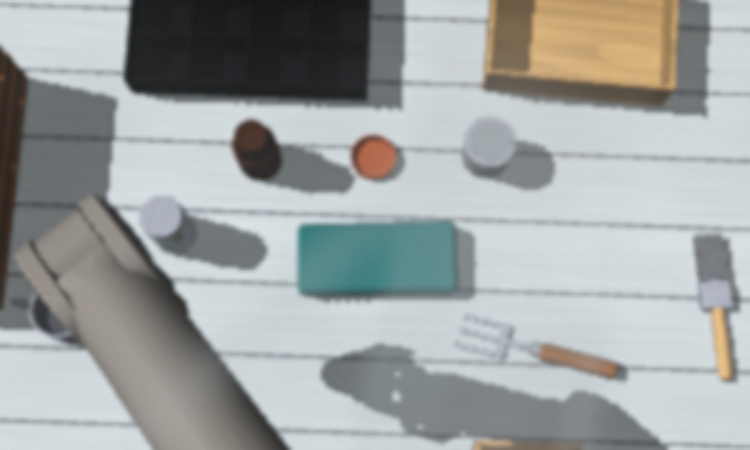

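The saucer lies flat between tower and tin, at crop (375,158), i.e. pixel (310,163). I'll measure it in that tight window and place the pot there.

Run:
```python
from h import *
p,d,P=snap('top')
w=P[151:176,297:324].reshape(-1,3); w=w[(w[:,2]>7)&(w[:,2]<40)]
c=(w.max(0)+w.min(0))/2; print(len(w),c,w.mean(0),np.ptp(w,axis=0))
x,y=c[:2] if np.hypot(c[0]-685,c[1]-19)<6 else (685,19)
place(x,y,26,0.05,1.0)
a=np.arctan2(290,565.5); pick(565.5,290,73,a,1.0,60)
p,d,P=snap('scene','s3.png')
cv2.imwrite('pics/s3c.png',cv2.resize(p[90:290,220:480,::-1],None,fx=3,fy=3))
```

```text
93 [679.74267966  21.47383648  13.32274255] [685.01065254  18.69041839  11.71646719] [85.52367384 71.55533531 12.45633009]
place hit True [679.7  21.1  28.9] [-1.2 -0.5  4.3]
t 19.65
pick hit False [566. 291.  74.] w 0.654
lifted w 0.656 [ 0.2 -0.1 -4.5] t 23.7833
```

View pics/s3c.png

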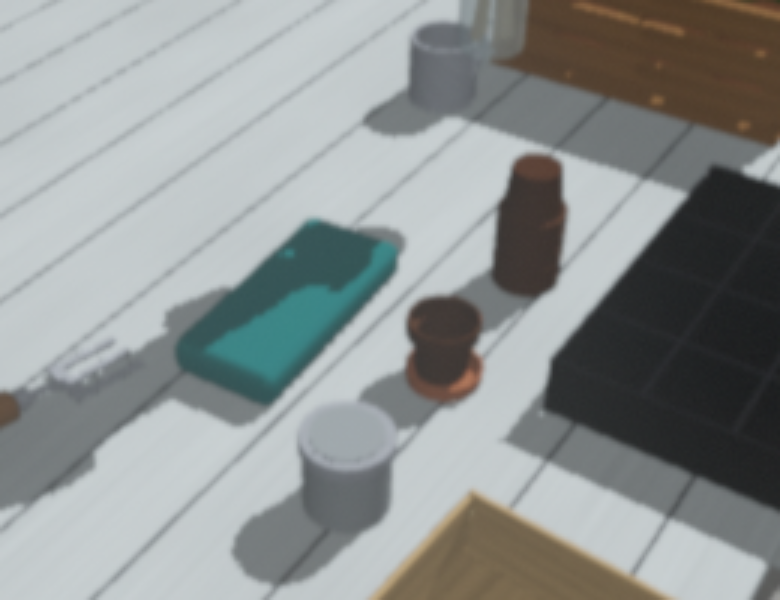

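The pot stands upright in the saucer (crop (444,345)). Its inner floor limits the offset to 7 mm. The jar is lifted and nothing else has moved. Next: jar onto the block.

Run:
```python
from h import *
place(536,7,106,0.05,1.0,stop=5)
# fork: refit handle with clean colour/height mask now
p,d,P=snap('top','t4.png')
w=P[222:260,366:415].reshape(-1,3); w=w[(w[:,2]>17)&(w[:,2]<35)]
m,V=cv2.PCACompute(w[:,:2].astype(np.float32),None)[:2]; r=(w[:,:2]-m)@V[0]; print('handle',m,V[0],r.min(),r.max(),cv2.minAreaRect(w[:,:2].astype(np.float32)),len(w))
cv2.imwrite('pics/t4c.png',cv2.resize(p[140:270,230:430,::-1],None,fx=4,fy=4))
```

```text
place hit True [535.7   6.8 109.2] [-1.1  0.3  4.1]
t 27.6417
handle [[ 407.14273 -264.11227]] [0.23629905 0.97168034] -58.77492174113746 63.617257350744374 ((407.99652099609375, -261.810546875), (122.33873748779297, 23.626516342163086), 76.97061920166016) 224
```

View pics/t4c.png

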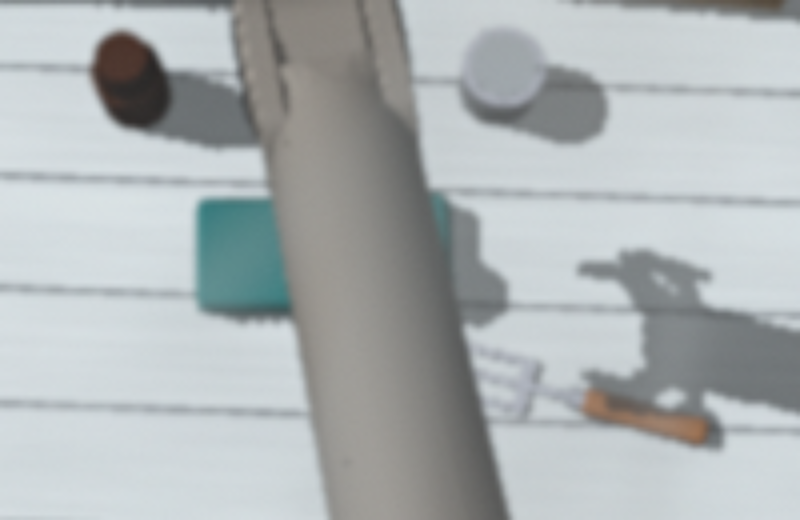

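The arm hides the jar here; I'll check it later. Handle axis angle is 1.332 rad. I'll take a close wrist look above the fork to fix its position along its length.

Run:
```python
from h import *
ang=np.arctan2(.9717,.2363)
command_gripper(0.6)
ctrl.goto([414,-233,230],down(ang-np.pi/2))
p,d,P=snap('wrist','w5.png')
q=P.reshape(-1,3); c=np.array([407.1,-264.1]); V=np.array([.2363,.9717]); N=np.array([-V[1],V[0]])
r=(q[:,:2]-c)@V; n=(q[:,:2]-c)@N
k=(q[:,2]>4)&(q[:,2]<32)&(abs(r)<220)&(abs(n)<60); print(k.sum())
for lo in range(-80,190,10):
    j=k&(r>=lo)&(r<lo+10)
    if j.sum()>5: print(lo,j.sum(),np.round([n[j].min(),n[j].max(),np.median(n[j]),q[j,2].max()],1))
print(r[k].min(),r[k].max())
```

```text
4530
-60 107 [-12.2  10.4  -1.5  26.4]
-50 157 [-12.1  10.3  -1.4  26.1]
-40 160 [-11.9  10.3  -1.4  26.2]
-30 160 [-11.8  10.2  -0.2  26.6]
-20 165 [-11.7  10.1  -1.3  26. ]
-10 176 [-12.7  11.3  -0.2  26.7]
0 181 [-12.6  11.2  -1.3  26.1]
10 195 [-12.5  11.1  -1.2  26. ]
20 196 [-12.4  11.   -0.1  25.5]
30 196 [-12.3  11.   -1.1  26.5]
40 199 [-12.3  11.   -0.1  27.3]
50 176 [-8.8  8.8 -0.  23.6]
60 62 [-3.3  3.3  0.  16.9]
70 70 [-3.2  3.3  0.  16.7]
80 68 [-3.2  3.3  0.1 13.4]
90 399 [-23.6  23.7   1.2  10.5]
100 266 [-23.4  23.7   0.1   9.1]
110 182 [-23.2  23.5   0.2   7.3]
120 204 [-23.   24.3   0.2   7.5]
130 193 [-22.8  24.2   1.2   7.7]
140 208 [-23.5  24.    0.3   7.5]
150 190 [-23.3  23.9   0.3   7.4]
170 131 [-60.  -44.2 -51.5  32. ]
180 104 [-59.6 -40.  -42.8  32. ]
-208.51859288920264 194.61843113781813
```

View pics/w5.png

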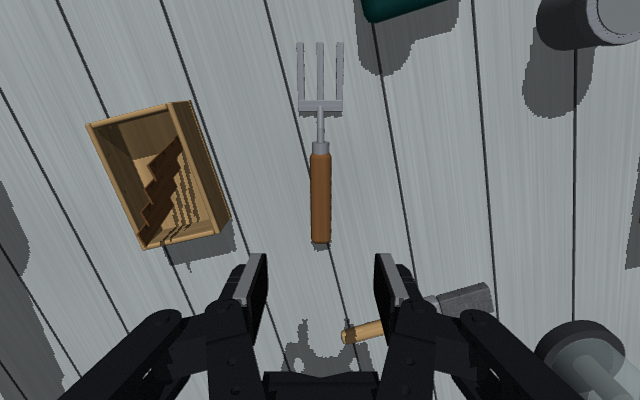

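The fork runs from -57 to 160 mm along its axis, so its origin is at (419.3,-214.1). In the wrist view the handle sits at (320,200) and nothing is in the jaws' way. I'll pick it up and place it.

Run:
```python
from h import *
pick(414.6,-233.5,4,-0.2386,0.6,70)
place(443.2,-18,3,0.053,0.6)
ctrl.set_joints([1.084,0.398,0.045,1.537,-0.019,1.207,-0.051])
ctrl.dwell(0.5)
p,d,P=snap('top','t6.png'); np.save('topP6.npy',P)
cv2.imwrite('pics/t6c.png',cv2.resize(p[130:270,170:370,::-1],None,fx=4,fy=4))
p,d,P=snap('scene','s6.png'); np.save('sceneP6.npy',P)
cv2.imwrite('pics/s6c.png',cv2.resize(p[90:290,200:460,::-1],None,fx=3,fy=3)); print(ctrl.read_state()['t'])
```

```text
pick hit False [ 415. -234.    5.] w 0.262
lifted w 0.259 [ 0.5  0.1 -2.3] t 33.0083
place hit True [442.4 -18.1   4.8] [-0.2 -0.2  5.1]
t 37.475
40.275
```

View pics/t6c.png

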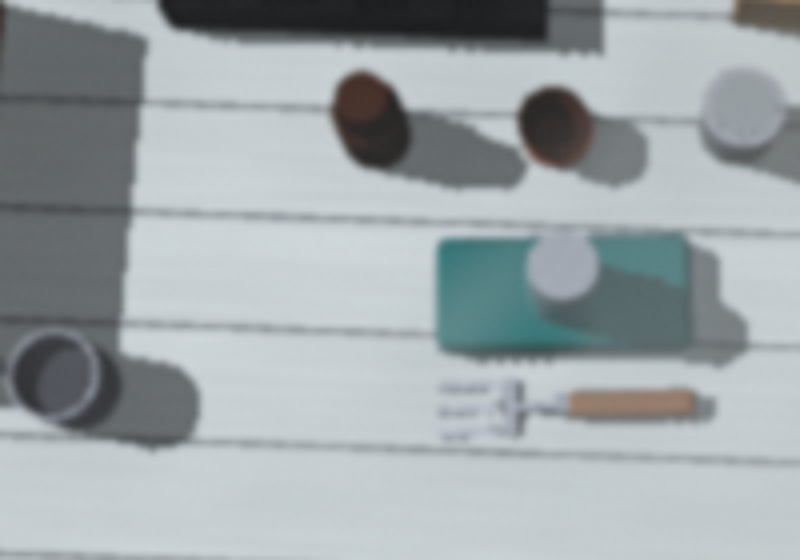

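View pics/s6c.png

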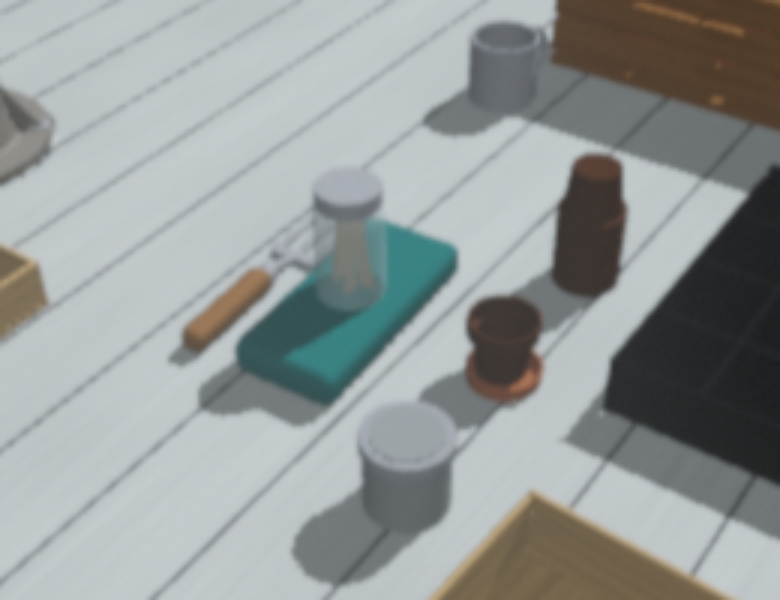

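Everything looks in place: pot in saucer at (555,127) in the top crop, jar on the block at (562,265), fork along the front. Numeric check before handing in.

Run:
```python
import numpy as np,cv2
T=np.load('topP6.npy').reshape(-1,3);S=np.load('sceneP6.npy').reshape(-1,3)
def sel(A,c,r,z0,z1): return A[(np.hypot(A[:,0]-c[0],A[:,1]-c[1])<r)&(A[:,2]>z0)&(A[:,2]<z1)]
for n,A in(('T',T),('S',S)):
  for k,c,r,z0,z1 in(('jar lid',(536,7),45,130,155),('pot rim',(683,19),45,54,75),('saucer',(685,19),45,7,17.5),('tower',(676,178),30,116,130),('mug',(444,420),48,70,85)):
    w=sel(A,c,r,z0,z1); 
    if len(w): cc,rr=cv2.minEnclosingCircle(w[:,:2].astype(np.float32)); print(n,k,len(w),np.round(cc),round(rr),'zmin/max',np.round([w[:,2].min(),w[:,2].max()]),'mean',np.round(w[:,:2].mean(0)))
  w=A[(A[:,0]>405)&(A[:,0]<475)&(abs(A[:,1])<130)&(A[:,2]>4)]
  h=w[w[:,2]>17]; V=cv2.PCACompute(h[:,:2].astype(np.float32),None)[1][0]; print(n,'fork y',w[:,1].min(),w[:,1].max(),'handle mean',h.mean(0),'axis',V,'zmax',w[:,2].max(),'head x',w[w[:,1]>20][:,0].min(),w[w[:,1]>20][:,0].max())
```

```text
T jar lid 254 [536.   7.] 29 zmin/max [130. 149.] mean [535.   7.]
T pot rim 57 [680.  22.] 31 zmin/max [54. 66.] mean [679.  21.]
T saucer 88 [673.  15.] 38 zmin/max [ 7. 17.] mean [677.  19.]
T tower 121 [676. 178.] 22 zmin/max [116. 128.] mean [676. 177.]
T mug 91 [444. 421.] 38 zmin/max [70. 84.] mean [444. 420.]
T fork y -129.0673775096532 123.82535704292279 handle mean [444.12377868 -50.11973039  22.53542473] axis [-0.04951238  0.9987735 ] zmax 31.069433365658597 head x 407.0746295130063 474.6720966882289
S jar lid 341 [536.   7.] 30 zmin/max [130. 146.] mean [540.   3.]
S pot rim 156 [680.  21.] 32 zmin/max [54. 63.] mean [680.  20.]
S saucer 161 [686.  18.] 33 zmin/max [ 7. 17.] mean [691.   7.]
S tower 157 [677. 178.] 25 zmin/max [116. 124.] mean [677. 176.]
S mug 108 [443. 420.] 40 zmin/max [70. 79.] mean [446. 421.]
S fork y -108.09571710417322 106.14138486355421 handle mean [447.48553901 -53.97751079  22.82857697] axis [-0.04774907  0.9988593 ] zmax 27.912325288854277 head x 406.80041381195304 461.759304087936
```

Run:
```python
from h import *
ctrl.goto([600,20,300],down(0.05))
p,d,P=snap('wrist','w7.png'); q=P.reshape(-1,3)
w=q[(np.hypot(q[:,0]-680,q[:,1]-21)<40)&(q[:,2]>52)&(q[:,2]<75)]; rr=np.hypot(w[:,0]-680,w[:,1]-21)
for a in range(-180,180,60):
    th=np.degrees(np.arctan2(w[:,1]-21,w[:,0]-680)); j=(th>=a)&(th<a+60)&(rr>24)
    if j.sum()>3: print(a,j.sum(),np.percentile(w[j,2],[50,90]).round(1))
print('pot',cv2.minEnclosingCircle(w[w[:,2]>56][:,:2].astype(np.float32)))
hsv=cv2.cvtColor(p,cv2.COLOR_RGB2HSV).reshape(-1,3); 
s=q[(hsv[:,0]<14)&(hsv[:,1]>90)&(hsv[:,2]>90)&(q[:,2]>9)&(q[:,2]<20)&(np.hypot(q[:,0]-683,q[:,1]-20)<45)]
print('saucer',len(s),cv2.minEnclosingCircle(s[:,:2].astype(np.float32)) if len(s) else 0, np.percentile(s[:,2],[5,50,95]) if len(s) else 0)
```

```text
-180 72 [60.1 61.2]
-120 97 [59.6 60.8]
-60 108 [59.7 61. ]
0 83 [59.8 61.1]
60 91 [60.1 61.5]
120 102 [59.7 61.2]
pot ((679.4938354492188, 20.910165786743164), 30.908397674560547)
saucer 106 ((676.885986328125, 29.762256622314453), 28.452205657958984) [12.28210124 14.12484231 15.80164274]
```

View pics/w7.png

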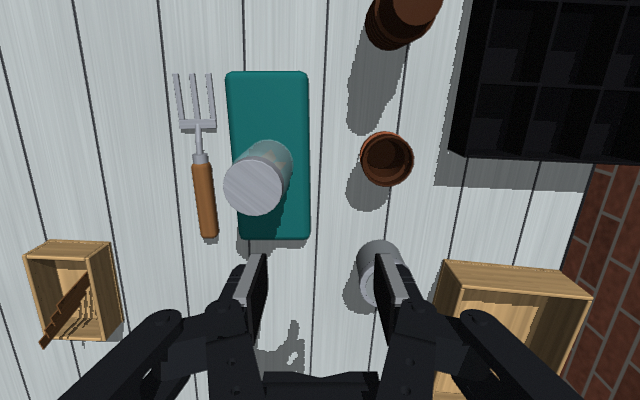

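The pot rim is level at 60 mm all round (56 + 4), so the pot is seated flat in the saucer. In the wrist view the pot is at (387,158), and jar, fork and saucer stand as intended. Handing in.

Run:
```python
from h import *
ctrl.finish_job(); print(ctrl.read_state()['t'])
```

```text
the job is handed in; nothing more can be done
the job is handed in; nothing more can be done
```

The potting place is set out and handed in after about 42 s of robot time. `finish_job` reports no verdict, so these are my own last camera checks.

| Item | Last check | Limit |
|---|---|---|
| Saucer | At (686, 18) against the midpoint (685, 19), flat | 15 mm |
| Pot | At (680, 21), upright, rim level at 60 mm all round, so seated on the saucer's floor | within 12 mm of the saucer's centre; it is about 7 mm off |
| Jar | At (536, 7), the block's measured centre, upright | 15 mm |
| Fork | Flat, within 0.01 rad of parallel, centred to about 6 mm, about 20 mm between head and block | 0.14 rad, 15 mm, 0–40 mm |
| Mug | Moved no more than about 1 mm, within measuring error | 25 mm |
| Brush | Not measured again; the arm stayed clear of it | 25 mm |

- **Pot offset:** the pot is off centre because stray table points skewed my saucer fix when I placed it. I left it, since the saucer's wall keeps it within about 7 mm.
- **Checks that disagreed:** the last saucer fits from the top and wrist cameras, (673, 15) and (677, 30), were unusable. The pot hid most of the saucer, and the top fit also caught stray points. I relied on the scene camera and on the placing position, which agree to about 2 mm. The last top-camera fork extent also caught stray points, so the fork figures come from the handle and the scene camera.

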